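Level the polishing stones in the watch polisher's tub

TASK

The stones for the watch polisher have been upended into its tub and the cup still stands over them: lift the cup straight up off the heap and stand it, mouth down, on the middle of the round cork pad. Then take the tamper by its wooden grip and press the heap down flat in the tub, working it about as needed until all the stones lie in one level layer with none riding on another, and stand the tamper back upright on the middle of its square rubber pad. Keep every stone in the tub, do not touch stones with the gripper, and leave the loupe and the jar where they are.

Things in the scene. Friction and masses are not known exactly. Their poses are not given: they have to be found in the camera images.
- tub_floor (a point): fixed round white tub of the polisher on a black base disc (190 mm across, 20 mm high): inside 150 mm across, outside 160 mm, rim 54 mm above its inner floor and 80 mm above the bench. The point is the centre of the inner floor, 26 mm above the bench; z up
- cup_mid (a point): loose aluminium cup, 0.18 kg, at the start upside down in the tub over the heap of stones: round, 96 mm across at the mouth (its lower end), narrowing to 87 mm at the closed end 110 mm higher, with a dark round grip post 36 mm across and 45 mm tall on top; 155 mm tall in all. The point is on its axis half-way up, 77.5 mm above the mouth's edge, 55 mm below the middle of the grip post; z up along the axis
- tamper_mid (a point): loose tamper, 0.4 kg, standing upright: a flat round aluminium plate 120 mm across and 8 mm thick, a steel post 20 mm thick, and on top a wooden grip block 30 mm (its x) by 60 mm (its y), 45 mm tall; 113 mm tall in all. The point is on its axis half-way up, 56.5 mm above the flat underside and 34 mm below the middle of the grip block; z up along the axis
- cork_top (a point): round cork pad fixed to the bench, 130 mm across, 6 mm thick: where the cup goes. The point is the centre of its top
- rubber_top (a point): square black rubber pad fixed to the bench, 140 mm wide, 6 mm thick: where the tamper stands and goes back. The point is the centre of its top
- stone0_mid (a point): loose matt grey ceramic stone, a short rod with round ends, 38 mm long and 27 mm thick, 45 g, one of ten alike; the point is its centre, 13.5 mm above the tub floor when it lies flat; the stones hardly roll; pressed with 10 to 20 N they yield sideways, and those that lock give way when the plate is moved about 10 mm round under that pressure. Level means its centre is less than 20 mm above the tub floor
- stone1_mid (a point): loose matt grey ceramic stone, a short rod with round ends, 38 mm long and 27 mm thick, 45 g; the point is its centre (see stone0)
- stone2_mid (a point): loose matt grey ceramic stone, a short rod with round ends, 38 mm long and 27 mm thick, 45 g; the point is its centre (see stone0)
- stone3_mid (a point): loose matt grey ceramic stone, a short rod with round ends, 38 mm long and 27 mm thick, 45 g; the point is its centre (see stone0)
- stone4_mid (a point): loose matt grey ceramic stone, a short rod with round ends, 38 mm long and 27 mm thick, 45 g; the point is its centre (see stone0)
- stone5_mid (a point): loose matt grey ceramic stone, a short rod with round ends, 38 mm long and 27 mm thick, 45 g; the point is its centre (see stone0)
- stone6_mid (a point): loose matt grey ceramic stone, a short rod with round ends, 38 mm long and 27 mm thick, 45 g; the point is its centre (see stone0)
- stone7_mid (a point): loose matt grey ceramic stone, a short rod with round ends, 38 mm long and 27 mm thick, 45 g; the point is its centre (see stone0)
- stone8_mid (a point): loose matt grey ceramic stone, a short rod with round ends, 38 mm long and 27 mm thick, 45 g; the point is its centre (see stone0)
- stone9_mid (a point): loose matt grey ceramic stone, a short rod with round ends, 38 mm long and 27 mm thick, 45 g; the point is its centre (see stone0)
- loupe_mid (a point): bystander, loose: black eyeglass loupe standing on the bench near the robot, 38 mm across, 42 mm tall; the point is its middle
- jar_mid (a point): bystander, loose: amber glass jar with a steel cap standing on the bench near the robot, 52 mm across, 65 mm tall; the point is its middle
Mind the look-alikes: they are no part of the job. Leave any blue look-alike of the part that bears tamper_mid alone.

How it is judged (in metres and radians):
On the way, in this order (a step that is already met when the one before it is completed fails the run):
1. the cup stands mouth down on the cork pad, let go, and all the stones are left in the tub (horizontal distance between cup_mid and cork_top below 0.035 m and z of cup_mid in the frame of cork_top below 0.085 m and angle between cup_mid's own z axis and vertical below 0.1 rad and contact force between the fingers and cup below 0.3 N and horizontal distance between each of stone0_mid, stone1_mid, stone2_mid, stone3_mid, stone4_mid, stone5_mid, stone6_mid, stone7_mid, stone8_mid, stone9_mid and tub_floor below 0.078 m), for 0.2 s.
2. the tamper, upright in the tub, has pressed the stones down to one layer: its underside is less than 38 mm above the tub floor (z of tamper_mid in the frame of tub_floor below 0.0945 m and horizontal distance between tamper_mid and tub_floor below 0.03 m and angle between tamper_mid's own z axis and vertical below 0.15 rad), for 0.2 s.
At the end, for the whole second after the job is handed in: All ten stones lie in the tub, centres under 20 mm above its floor; the cup stands on its mouth on the cork pad, within 35 mm of its centre; the tamper stands upright on the rubber pad, within 30 mm of its centre; both let go and at rest (all of step 1 and z of each of stone0_mid, stone1_mid, stone2_mid, stone3_mid, stone4_mid, stone5_mid, stone6_mid, stone7_mid, stone8_mid, stone9_mid in the frame of tub_floor below 0.02 m and horizontal distance between tamper_mid and rubber_top below 0.03 m and z of tamper_mid in the frame of rubber_top below 0.063 m and angle between tamper_mid's own z axis and vertical below 0.1 rad and linear speed of each of tamper, cup below 0.02 m/s and contact force between the fingers and tamper below 0.3 N); the robot touches nothing.
It fails at once if the cup is dragged more than 20 mm aside from the tub's middle or tipped over 0.25 rad while its mouth is still less than 40 mm above the tub floor (z of cup_mid in the frame of tub_floor below 0.1175 m and horizontal distance between cup_mid and tub_floor below 0.1 m and (horizontal distance between cup_mid and tub_floor above 0.02 m or angle between cup_mid's own z axis and vertical above 0.25 rad)).
It fails at once if a stone leaves the tub (horizontal distance between any of stone0_mid, stone1_mid, stone2_mid, stone3_mid, stone4_mid, stone5_mid, stone6_mid, stone7_mid, stone8_mid, stone9_mid and tub_floor above 0.085 m).
It fails at once if the gripper touches a stone (contact force between the fingers and stone0 above 1 N or contact force between the fingers and stone1 above 1 N or contact force between the fingers and stone2 above 1 N or contact force between the fingers and stone3 above 1 N or contact force between the fingers and stone4 above 1 N or contact force between the fingers and stone5 above 1 N or contact force between the fingers and stone6 above 1 N or contact force between the fingers and stone7 above 1 N or contact force between the fingers and stone8 above 1 N or contact force between the fingers and stone9 above 1 N).
It fails at once if the loupe or the jar is moved by more than 20 mm (distance of any of loupe_mid, jar_mid from where it was at the start of the episode above 0.02 m).
It also fails if it takes over 72 s, if anything falls off the work surface, if the arm or the gripper's body presses on something with over 40 N, if the wrist force passes 120 N, or if a joint passes its speed limit or range.

ROBOT

A 7-joint arm with a two-finger parallel gripper is mounted at the origin on the work surface. World frame = base frame: x ahead of the robot, y to its left, z up, the work surface at z = 0. Lengths are in mm, angles in rad, forces in N, time in s.
With the tool pointing down it reaches from about 425 to 950 mm from the base axis. Payload 16.7 kg.
Tool frame: the origin (TCP) lies between the finger pads; the fingertips stand 8 mm ahead of it and the grasp point (between the pads) lies 11 mm behind it; z points along the fingers, y is the line along which they close (so a half turn about z gives the same grasp; the last joint's range is limited). The gripper opens to 94 mm and grips with 3 to 60 N. Pads are 16 mm wide; open, the fingers measure 119 mm over their backs; the gripper's body (75 mm by 177 mm) begins 78 mm behind the grasp point.
Start: joints at [1.151, 0.426, 0.074, 1.606, -0.034, 1.111, -0.067], TCP at [180.534, -650.371, 213.467] pointing down, gripper open.
Joint ranges: [-2.85, 2.85], [-0.5, 2.14], [-1.23, 1.37], [0.21, 2.46], [-1.02, 4.16], [0.16, 2.05], [-2.73, 2.73]. Speed limits (rad/s): [1.89, 1.89, 2.39, 2.39, 3.01, 3.01, 3.01].

INTERFACE

Orientations are given as a unit quaternion [w, x, y, z].
In Python, from bench import * gives the robot as it stands. Calls block until the motion is done:
- move_pose(position, orientation): joint-space move of the TCP to a pose.
- move_linear(position, frame=None, v=150, max_force=None): straight line of the TCP; frame=None keeps the orientation; v is the mean speed in mm/s. With max_force (N) it stops when the force on the tool has changed by that much, and returns True; else False.
- move_j(angles): joint-space move.
- grip(opening, strength=None): finger opening in mm; strength is the grip in N (None keeps the last); returns when the fingers have stopped.
- sleep(seconds).
- solve_ik(position, orientation): joint angles nearest the present ones, or None.
- capture(name): name is "scene" or "top"; returns (picture, depth): 420x560x3 uint8, blue, green, red; 420x560 float32, mm along the optical axis (not along the pixel's ray), 0 where there is no reading.
- camera_params(name): a dict with "camera_matrix" (3x3 intrinsics, pixels), "eye" and "attitude" of the camera in the world. Camera axes: x right, y up, looking along -z (the intrinsics and any distortion apply to the point x, -y, -z); pixel columns grow to the right and rows downward; lengths in mm; the calibration is good to about 2 mm. A picture is of the moment at which its call begins. camera_params takes no time and is no camera call.
A pose or a line that the arm cannot do raises PlanningError and nothing moves.
- finish_job(): hands the job in; it is judged then, once.
Trained networks look in the newest picture that a camera, given by its name, has taken for a name from the list of things; names that differ only in an ending like _2 or _b are one class to them, and where a whole thing is asked for, a point or a joint stands for the part that bears it (a point fixed in the world has none). Each returns a list of dicts, best first, with "p" (0 to 1); they miss things now and then, are a little off and sometimes report something else, mostly with a low value. They report only what shows in the picture. A call takes as long as a camera call. They do not tell look-alikes from the thing itself.
- outline_of(label, camera): "mask" (420x560 bool, what is visible of it) and "bbox" ([left, top, width, height] in pixels, round what is visible of it).
Readings, each from a call of its own:
- read_time(): time.
- read_q(): joint angles.
- read_joint_vel(): joint speeds.
- read_tau(): joint torques, N m.
- read_eef_pos(): TCP position.
- read_ee_rot(): TCP orientation.
- read_contact_force(): force on the tool from outside, world axes, zero at the start.
- read_torque(): the same for the moment, N m.
- read_width(): finger opening in mm.
- read_grip_force(): force on a finger pad.
Only numpy, scipy, OpenCV 4.12 (cv2) and the standard library are available. Lean on these libraries where they do the work, as an engineer would, in place of code of your own. Each camera call takes 0.05 s, during which the arm holds its last target. There are 200 camera calls.

## Working session

There is one attempt and no reset: what is moved stays moved. The work goes in short steps, each a Python script; the robot and the scene stay as the last script left them, time stands still between calls to the robot, and variables do not carry over. Pictures are saved under pics/ and viewed, at most 10 in all, crops included, and the job is handed in when it is done.

```bash
ls; mkdir -p pics; python3 - <<'E'
from bench import *
import cv2,numpy as np
for n in("scene","top"):
    p,d=capture(n); cv2.imwrite(f"pics/{n}0.png",p); c=camera_params(n); print(n,c,(d>0).mean())
    np.savez(f"{n}0.npz",p=p,d=d)
    for l in("cup_mid","tamper_mid","cork_top","rubber_top","tub_floor","loupe_mid","jar_mid"):
        try: print(l,[(round(o["p"],2),o["bbox"]) for o in outline_of(l,n)])
        except Exception as e: print(l,e)
print(read_eef_pos(),read_ee_rot(),read_time())
E
```

```text
pics
scene {'camera_matrix': array([[431.15629247,   0.        , 290.1381724 ],
       [  0.        , 431.15629247, 205.47771856],
       [  0.        ,   0.        ,   1.        ]]), 'eye': array([1036.76489389, -317.711231  ,  876.57130424]), 'attitude': array([0.78954777, 0.27728403, 0.17130953, 0.51998167])} 0.9959311224489796
cup_mid [(0.64, [291.8, 188.2, 40.7, 58.5])]
tamper_mid [(0.95, [195.4, 221.0, 48.0, 53.1]), (0.9, [183.6, 154.2, 43.2, 51.2]), (0.7, [120.6, 281.4, 58.1, 62.7])]
cork_top [(0.57, [379.9, 189.4, 52.3, 43.2])]
rubber_top [(0.63, [184.9, 231.6, 70.6, 58.6])]
tub_floor [(0.68, [270.2, 194.9, 75.3, 74.1])]
loupe_mid [(0.52, [305.7, 173.4, 12.5, 13.0])]
jar_mid [(0.79, [255.0, 177.5, 23.9, 31.5])]
top {'camera_matrix': array([[412.18343321,   0.        , 278.88248673],
       [  0.        , 412.18343321, 211.6633445 ],
       [  0.        ,   0.        ,   1.        ]]), 'eye': array([307.90958305, -72.11686085, 912.71277759]), 'attitude': array([-0.70019389, -0.05770715,  0.06009908,  0.7090744 ])} 0.9959906462585034
cup_mid [(0.89, [232.6, 144.7, 47.3, 55.2]), (0.23, [107.6, 150.5, 56.6, 55.6])]
tamper_mid [(0.88, [326.1, 169.6, 50.1, 59.3]), (0.66, [319.8, 265.3, 54.3, 55.7]), (0.55, [404.5, 134.1, 59.1, 52.9])]
cork_top [(0.85, [105.9, 150.0, 59.6, 58.2])]
rubber_top [(0.58, [317.9, 161.1, 67.7, 73.8])]
tub_floor [(0.62, [216.0, 138.0, 81.9, 90.4])]
loupe_mid [(0.7, [216.3, 243.5, 17.0, 10.4])]
jar_mid [(0.92, [269.1, 241.1, 25.4, 20.9])]
[ 180.55387829 -650.38279437  213.48974559] [-6.25262822e-06  9.90849944e-01  1.34968102e-01  7.94650714e-06] 0.8
```

```bash
python3 - <<'E'
import cv2,numpy as np
a=cv2.imread("pics/scene0.png");b=cv2.imread("pics/top0.png")
cv2.imwrite("pics/s1.png",cv2.resize(a[130:370,80:460],None,fx=2.1,fy=2.1))
cv2.imwrite("pics/t1.png",cv2.resize(b[80:360,90:480],None,fx=2,fy=2))
E
```

```text
(no output)
```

View pics/s1.png

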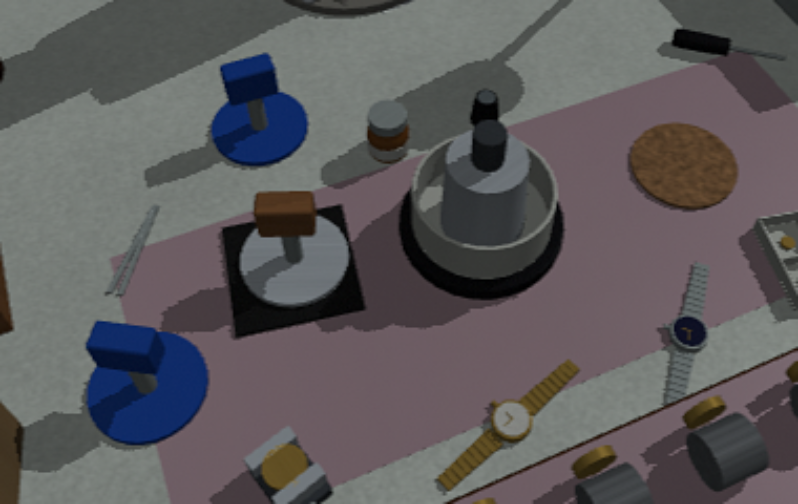

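View pics/t1.png

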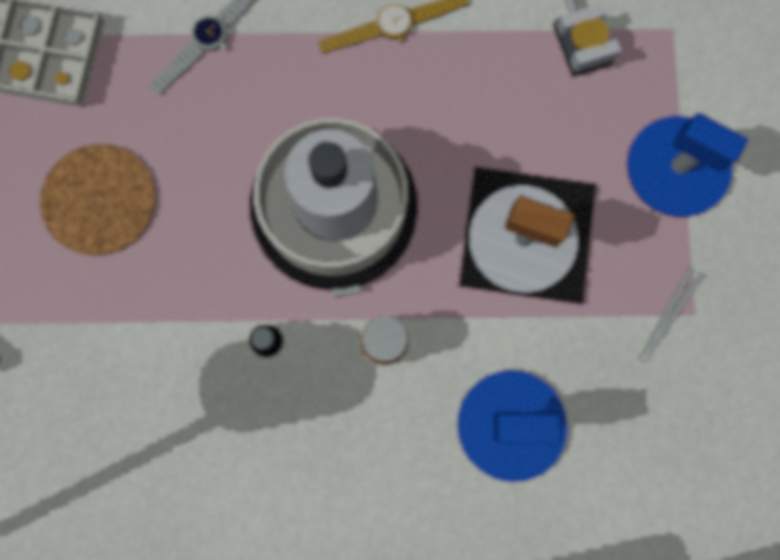

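Both pictures agree. The real tamper, with the brown grip, stands on the black pad at about top (350,190). The two tampers beside it are blue look-alikes. The cup's post is at about top (254,161) and the cork pad at (139,179). Next I'll measure from the depth in both views.

```bash
cat > h.py <<'E'
from bench import *
import cv2,numpy as np
from scipy.spatial.transform import Rotation as R
from scipy.optimize import least_squares
def cloud(n,d):
    c=camera_params(n);K=c["camera_matrix"];q=c["attitude"]
    v,u=np.mgrid[:420,:560]
    P=np.stack([(u-K[0,2])/K[0,0]*d,-(v-K[1,2])/K[1,1]*d,-d],-1)
    return P@R.from_quat([*q[1:],q[0]]).as_matrix().T+c["eye"]
def circ(p):
    f=lambda x:np.hypot(p[:,0]-x[0],p[:,1]-x[1])-x[2]
    r=least_squares(f,[*p[:,:2].mean(0),50],loss="soft_l1",f_scale=2).x
    return r.round(1)
def edge_fill(p):   # min enclosing circle of points
    c,r=cv2.minEnclosingCircle(p[:,:2].astype(np.float32));return np.round([*c,r],1)
def down(yaw):  # tool pointing down, closing line (y) at angle yaw in world xy
    y=np.array([np.cos(yaw),np.sin(yaw),0]);z=np.array([0,0,-1.]);x=np.cross(y,z)
    q=R.from_matrix(np.stack([x,y,z],1)).as_quat();return np.array([q[3],*q[:3]])
E
python3 - <<'E'
from h import *
for n in("scene","top"):
    z=np.load(n+"0.npz");P=cloud(n,z["d"]);p=z["p"].astype(int)
    M={}
    capture(n)
    for l,near in(("cup_mid",0),("tamper_mid",0),("cork_top",0),("rubber_top",0),("tub_floor",0),("loupe_mid",0),("jar_mid",0)):
        M[l]=outline_of(l,n)
    t=[o for o in M["tamper_mid"] if abs(o["bbox"][0]-(195 if n=="scene" else 326))<6 and abs(o["bbox"][1]-(221 if n=="scene" else 169))<6][0]["mask"]
    tp=P[t];g=tp[(tp[:,2]>105)];print(n,"grip z",np.percentile(g[:,2],[5,50,95]),cv2.minAreaRect(g[:,:2].astype(np.float32)))
    pl=tp[(tp[:,2]<22)&(tp[:,2]>8)];print("plate",np.median(pl[:,2]),edge_fill(pl))
    c=M["cup_mid"][0]["mask"];cp=P[c];zt=np.percentile(cp[:,2],98);po=cp[cp[:,2]>zt-8];print("post top",zt,edge_fill(po),len(po))
    sh=cp[abs(cp[:,2]-136)<5];print("shoulder",np.median(sh[:,2]),edge_fill(sh))
    k=P[M["cork_top"][0]["mask"]];print("cork",np.median(k[:,2]),edge_fill(k),k.mean(0))
    r=P[M["rubber_top"][0]["mask"]];r=r[r[:,2]<15];print("rub",np.median(r[:,2]),cv2.minAreaRect(r[:,:2].astype(np.float32)))
    A=P.reshape(-1,3);ce=po.mean(0)
    rm=A[(np.hypot(*(A[:,:2]-ce[:2]).T)<110)&(np.hypot(*(A[:,:2]-ce[:2]).T)>60)&(A[:,2]>74)&(A[:,2]<86)];print("rim",np.median(rm[:,2]),circ(rm))
    for l in("loupe_mid","jar_mid"):
        q=P[M[l][0]["mask"]];print(l,np.median(q,0),q[:,2].max())
E
```

```text
scene grip z [107.69627629 118.87519502 121.77728739] ((749.42529296875, -291.655029296875), (61.7452278137207, 573.72412109375), 78.6759033203125)
plate 14.718636453637032 [ 482.7 -242.3   67. ]Traceback (most recent call last):
  File "<stdin>", line 11, in <module>
IndexError: list index out of range
```

```bash
python3 - <<'E'
from h import *
near=lambda p,r:p[np.hypot(*(p[:,:2]-np.median(p[:,:2],0)).T)<r]
for n in("scene","top"):
    z=np.load(n+"0.npz");P=cloud(n,z["d"]);A=P.reshape(-1,3);B=z["p"].reshape(-1,3).astype(int)
    capture(n)
    loc={l:P[outline_of(l,n)[0]["mask"]] for l in("cup_mid","cork_top","rubber_top")}
    rb=near(loc["rubber_top"],110);rc=np.median(rb[:,:2],0)
    D=lambda c:np.hypot(*(A[:,:2]-c).T)
    rr=A[(D(rc)<130)&(A[:,2]<11)&(B.max(1)<30)]
    if n=="scene":print("dark n",len(rr))
    print(n,"rubber net",np.median(rb,0));  print(" rubber dark",np.median(rr[:,2]),cv2.minAreaRect(near(rr,105)[:,:2].astype(np.float32)))
    g=A[(D(rc)<70)&(A[:,2]>112)&(A[:,2]<128)];print(" grip top",np.median(g[:,2]),len(g),cv2.minAreaRect(near(g,40)[:,:2].astype(np.float32)))
    pl=A[(D(rc)<80)&(A[:,2]>9)&(A[:,2]<20)&(B.max(1)>90)];print(" plate",np.median(pl[:,2]),edge_fill(near(pl,75)))
    cp=near(loc["cup_mid"],60);zt=np.percentile(cp[:,2],98);po=cp[cp[:,2]>zt-8];print(" post top",zt,edge_fill(near(po,25)),po.mean(0),len(po))
    sh=cp[abs(cp[:,2]-136)<6];print(" shoulder",np.median(sh[:,2]),edge_fill(near(sh,50)))
    k=near(loc["cork_top"],75);print(" cork",np.median(k,0),edge_fill(k),k.mean(0))
    ce=po.mean(0)[:2]
    rm=A[(D(ce)<110)&(D(ce)>60)&(A[:,2]>75)&(A[:,2]<86)];print(" rim",np.median(rm[:,2]),circ(rm))
    for l in("loupe_mid","jar_mid"):
        o=outline_of(l,n)
        if o:
            q=P[o[0]["mask"]];print(l,np.median(q,0),q[:,2].max())
E
```

```text
dark n 1137
scene rubber net [ 540.4599809  -282.91460572    6.60219424]
 rubber dark 6.602194235722436 ((502.3825378417969, -248.43267822265625), (138.82766723632812, 123.9174575805664), 81.0550308227539)
 grip top 119.17176319643806 195 ((493.0155029296875, -242.9693145751953), (56.77790832519531, 20.416948318481445), 66.96561431884766)
 plate 14.817491334087094 [ 499.8 -248.5   57. ]
 post top 182.4789180427158 [531.3 -30.5  18.7] [533.48380195 -31.32623336 180.95382129] 204
 shoulder 136.76012574706357 [533.2 -31.6  43.1]
 cork [543.6586755  236.09832642   6.87572179] [539.5 240.   69.7] [542.82452759 236.77525105   6.77208606]
 rim 79.97665232295276 [528.  -28.6  77. ]
loupe_mid [384.54727864  41.96482222  35.40141835] 47.51629726625913
jar_mid [389.01114066 -86.80851746  51.58005175] 876.5713042429908
top rubber net [ 514.18947113 -270.41921108    5.41047563]
 rubber dark 5.33235080514379 ((493.4562683105469, -244.3821258544922), (133.68113708496094, 131.2404022216797), 80.36209869384766)
 grip top 117.94917872248925 448 ((486.7348937988281, -237.5386505126953), (60.45317077636719, 30.696792602539062), 70.03040313720703)
 plate 13.464272073731479 [ 487.  -238.6   60.8]
 post top 181.90775709748158 [530.2 -28.4  17.7] [529.34108926 -28.55105977 180.26849344] 287
 shoulder 135.63763908611674 [530.4 -28.4  43.6]
 cork [538.42973314 241.38353494   5.86578292] [540.8 242.6  67.6] [538.69893533 241.30755672   5.78262088]
 rim 79.11395797257603 [525.7 -26.3  77. ]
loupe_mid [376.1413578   43.59408661  40.71565851] 912.7127775944117
jar_mid [375.8155994   45.00783329  40.54081481] 912.7127775944117
```

```bash
python3 - <<'E'
from h import *
t=lambda s:print(s,round(read_time(),2),read_eef_pos().round(1),round(read_width(),1),np.round(read_contact_force(),1))
q=down(0)
move_pose([530.8,-29.3,260],q);t("above")
grip(70)
print(move_linear([530.8,-29.3,150],max_force=15));t("at")
grip(30,25);t("grip")
move_linear([530.8,-29.3,180],v=60);t("l")
move_linear([530.8,-29.3,255],v=110);t("lifted")
p,d=capture("scene");cv2.imwrite("pics/lift.png",cv2.resize(p[120:320,180:460],None,fx=2.5,fy=2.5))
move_linear([540.5,240,255],v=220)
print(move_linear([540.5,240,137],v=120,max_force=15));t("over")
print(move_linear([540.5,240,126],v=20,max_force=4));t("down")
E
```

```text
above 4.33 [530.8 -30.3 259.8] 94.4 [ 0.1 -0.5  1.2]
False
at 5.79 [531.3 -29.2 150.8] 69.9 [ 0.2 -0.1 -0.5]
grip 6.42 [531.  -29.3 150.1] 36.0 [-0.   0.1  1.9]
l 7.07 [530.9 -29.3 180.1] 35.5 [ 0.6 -0.2 -1.8]
lifted 7.9 [530.4 -29.4 254.4] 35.5 [-0.9  0.3 -1.8]
False
over 10.46 [540.9 240.3 137.7] 35.7 [ 0.3  0.5 -1.6]
True
down 10.88 [540.9 240.1 129.8] 35.9 [ 1.5 -0.7  3.4]
```

View pics/lift.png

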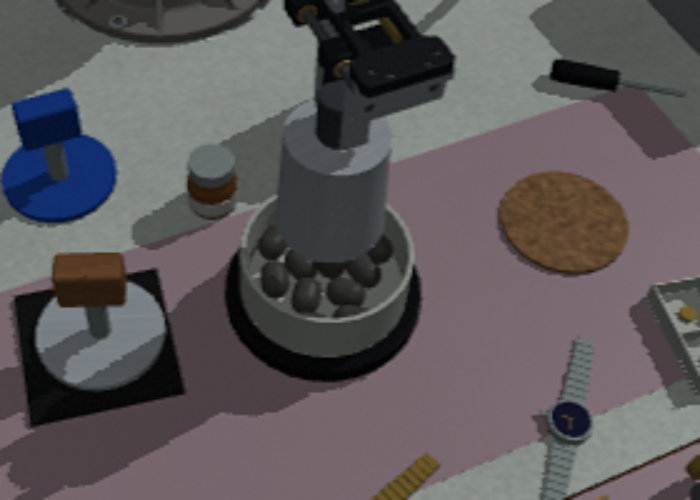

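The cup came straight up and every stone stayed in the tub, at picture (240–410, 220–320). Now I'll let the cup go and check it, then take the tamper.

```bash
python3 - <<'E'
from h import *
t=lambda s:print(s,round(read_time(),2),read_eef_pos().round(1),round(read_width(),1),np.round(read_contact_force(),1))
grip(70);move_linear([540.5,240,250],v=200)
tx,ty=489,-240
q=down(np.radians(-20.5))
move_pose([tx,ty,190],q);t("above tamper")
for n in("scene","top"):
    p,d=capture(n);P=cloud(n,d);A=P.reshape(-1,3)
    D=lambda c:np.hypot(*(A[:,:2]-c).T)
    po=A[(D([540,240])<50)&(A[:,2]>154)&(A[:,2]<170)];print(n,"cup",len(po),edge_fill(po) if len(po)>5 else"",np.median(po[:,2]))
    rm=A[(D([527,-28])<90)&(A[:,2]>75)&(A[:,2]<86)];print(" rim",circ(rm))
    st=A[(D([527,-28])<66)&(A[:,2]<130)];print(" stone z pct above floor",(np.percentile(st[:,2],[5,50,90,99,99.9])-26).round(1))
    cv2.imwrite(f"pics/{n}2.png",p)
print(move_linear([tx,ty,86],max_force=12));t("at")
grip(20,35);t("grip")
E
python3 -c "
import cv2,numpy as np
a=cv2.imread('pics/top2.png')[120:250,200:330];b=cv2.imread('pics/scene2.png')[150:280,240:370]
cv2.imwrite('pics/c2.png',cv2.resize(np.hstack([a,b]),None,fx=3,fy=3))"
```

```text
above tamper 14.12 [ 489.7 -238.8  190.2] 69.8 [ 0.6  0.2 -0. ]
scene cup 169 [541.8 238.1  18.7] 161.64502411025592
 rim [528.  -28.7  77. ]
 stone z pct above floor [-0.6 20.7 27.6 29.7 31.1]
top cup 287 [540.2 241.   18.2] 160.7304933472716
 rim [525.7 -26.3  76.9]
 stone z pct above floor [-2.2 18.4 25.8 28.3 30.3]
False
at 15.06 [ 489.5 -240.    86.7] 70.0 [ 0.9 -0.1  0. ]
grip 15.76 [ 488.8 -240.    86. ] 29.9 [-3.  -0.1  4.6]
```

View pics/c2.png

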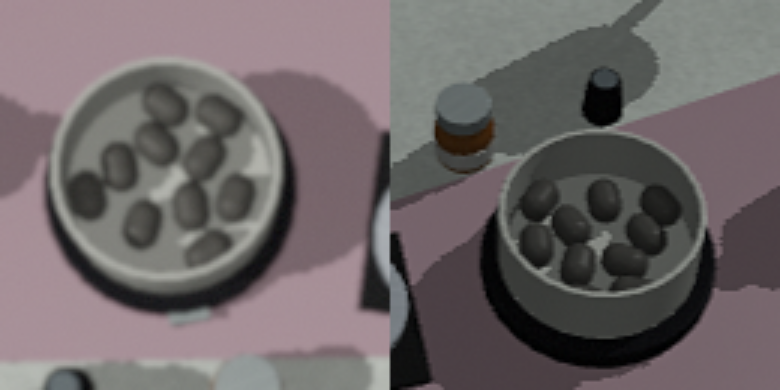

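The top crop shows all ten stones spread in what looks like a single layer (crop 65–255, 80–270). Their tops are 27–31 mm above the floor, so one or two may be slightly propped. The cup stands on the cork at (541,240). Now I'll press.

```bash
python3 - <<'E'
from h import *
t=lambda s:print(s,round(read_time(),2),read_eef_pos().round(1),round(read_width(),1),np.round(read_contact_force(),1))
tx,ty=489,-240;cx,cy=527,-27.5
move_linear([tx,ty,200],v=150);t("up")
move_linear([cx,cy,200],v=200)
move_linear([cx,cy,148],v=100,max_force=10);t("in")
print(move_linear([cx,cy,120],v=30,max_force=14));t("pressed")
z=read_eef_pos()[2]
z0=z-1.0
for a in np.linspace(0,2*np.pi,9):
    move_linear([cx+8*np.cos(a),cy+8*np.sin(a),z0],v=40,max_force=30)
    if a in(0,np.pi,2*np.pi):t("work")
move_linear([cx,cy,z0],v=40);t("c")
print(move_linear([cx,cy,120],v=25,max_force=12));t("press2");sleep(.3);t("hold")
E
```

```text
up 16.67 [ 488.4 -239.9  199.1] 29.6 [-0.4 -0.3 -4.4]
in 18.57 [527.2 -27.5 148.3] 29.7 [ 0.2 -0.9 -4.4]
True
pressed 19.16 [527.2 -27.5 132.4] 29.6 [-0.8 -1.   5.8]
work 19.37 [529.9 -27.6 132.5] 30.0 [-5.4 -1.2 14.2]
work 20.49 [521.  -27.2 132.4] 29.9 [3.6 0.9 9.5]
work 21.69 [535.  -27.3 132.5] 30.3 [-11.3  -0.9  28.7]
c 22.04 [528.1 -27.3 131.9] 29.6 [4.1 0.8 4.6]
True
press2 22.27 [528.9 -27.8 131.1] 30.1 [ 1.  -2.2  5.1]
hold 22.57 [528.8 -27.8 131. ] 29.9 [-0.1 -1.7  7. ]
```

```bash
python3 - <<'E'
from h import *
t=lambda s:print(s,round(read_time(),2),read_eef_pos().round(1),round(read_width(),1),np.round(read_contact_force(),1))
tx,ty=491.5,-241;cx,cy=528,-27.5
move_linear([cx,cy,150],v=50);move_linear([cx,cy,200],v=120)
move_linear([tx,ty,200],v=180);move_linear([tx,ty,93],v=120,max_force=12);t("low")
print(move_linear([tx,ty,80],v=20,max_force=4));t("down")
grip(70);move_linear([tx,ty,200],v=150)
for n in("scene","top"):
    p,d=capture(n);P=cloud(n,d);A=P.reshape(-1,3);B=p.reshape(-1,3)
    D=lambda c:np.hypot(*(A[:,:2]-c).T)
    st=A[(D([527,-27.5])<66)&(A[:,2]<130)];print(n," stone z pct above floor",(np.percentile(st[:,2],[5,50,90,99,99.9])-26).round(1))
    g=A[(D([490,-240])<50)&(A[:,2]>112)&(A[:,2]<125)];print(" grip",np.median(g[:,2]) if len(g) else 0,cv2.minAreaRect(g[:,:2].astype(np.float32)) if len(g)>5 else"")
    cv2.imwrite(f"pics/{n}3.png",p)
move_pose([300,-560,300],down(-1.08));t("away")
for n in("scene","top"):
    p,d=capture(n);P=cloud(n,d);A=P.reshape(-1,3);D=lambda c:np.hypot(*(A[:,:2]-c).T)
    for s,c in(("grip",[490,-240]),):
        g=A[(D(c)<50)&(A[:,2]>112)&(A[:,2]<125)];print(n,s,np.median(g[:,2]),cv2.minAreaRect(g[:,:2].astype(np.float32)))
    cv2.imwrite(f"pics/{n}4.png",p)
E
python3 -c "
import cv2,numpy as np
a=cv2.imread('pics/top4.png')[110:260,90:410];b=cv2.imread('pics/scene4.png')[140:290,170:490]
cv2.imwrite('pics/c4.png',cv2.resize(np.vstack([a,b]),None,fx=2,fy=2))"
```

```text
low 26.06 [ 492.  -241.1   93.7] 29.7 [ 1.  -0.4 -4.6]
True
down 26.54 [ 491.5 -241.5   84.1] 30.0 [ 0.3 -1.9  2.4]
scene  stone z pct above floor [-0.5 20.9 27.5 29.6 31.3]
 grip 119.15578607149644 ((492.1348571777344, -243.40960693359375), (59.596153259277344, 30.71303367614746), 68.29242706298828)
top  stone z pct above floor [-2.3 18.4 26.  28.4 30.4]
 grip 117.9320522955453 ((497.9445495605469, -218.46453857421875), (12.232645988464355, 29.041015625), 72.19129180908203)
away 29.78 [ 301.6 -558.7  299.7] 69.9 [ 0.6  0.6 -0.7]
scene grip 119.34779688457286 ((491.0897521972656, -242.99343872070312), (59.42563247680664, 31.02556800842285), 68.67858123779297)
top grip 117.91252026932307 ((489.81695556640625, -240.59909057617188), (59.7974967956543, 30.50794792175293), 70.95521545410156)
```

View pics/c4.png

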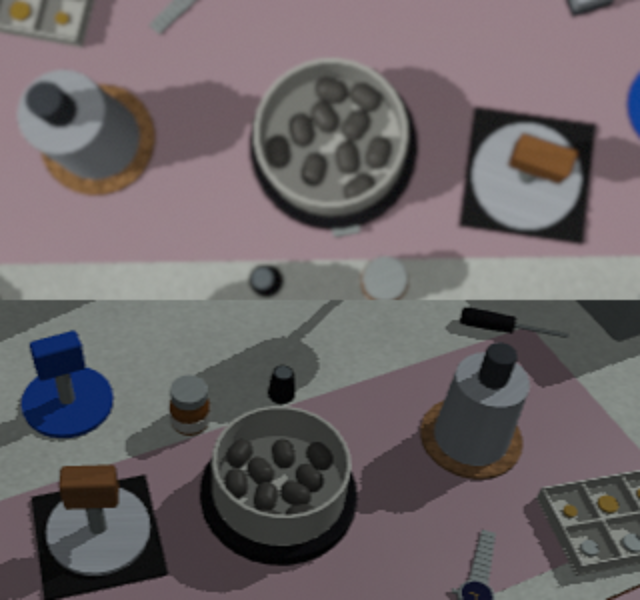

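The final picture shows ten separate stones in one layer (top 265–390, 80–195). The cup is mouth down on the cork, the tamper is upright in the middle of the rubber pad, and the loupe and jar haven't moved. While pressing, the plate came down to about 27 mm above the tub floor, which matches a single layer.

```bash
python3 -c "
from bench import *
print(finish_job())"
```

```text
the job is handed in; nothing more can be done
None
```

I handed the job in at about 30 s of robot time; no verdict came back, but the last pictures show the cup mouth down on the cork pad, all ten stones in one level layer in the tub, and the tamper upright on its rubber pad.

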